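# Move the spare bulbs to the new rack in the same order

## Task

The old cardboard carton of spare light bulbs is falling apart: move the four bulbs into the grey plastic bulb rack beside it, keeping them in the same order from front (the robot's side) to back, one bulb to each well. Lower each bulb cap-down until it stands fully home and upright in its well, never dropping or tipping one over, and leave the torch and the shoehorn where they are.

Things in the scene. Friction and masses are not known exactly. Their poses are not given: they have to be found in the camera images.
- bulb_pear: Pear-shaped opal bulb, 108 mm tall, widest 60 mm in diameter at 77 mm above its origin. Screw cap 26 mm in diameter, from the origin up to 26 mm. Origin at the centre of the underside of the cap, z along the bulb from cap to top. It starts upright in one of the carton's inserts; which one changes. 
- bulb_golf: Small round ('golf ball') opal bulb, 80 mm tall, widest 45 mm in diameter at 58 mm above its origin. Screw cap 26 mm in diameter, from the origin up to 26 mm. Origin at the centre of the underside of the cap, z along the bulb from cap to top. It starts upright in one of the carton's inserts; which one changes. 
- bulb_candle: Slim pointed candle-shaped opal bulb, 104 mm tall, widest 37 mm in diameter at 55 mm above its origin. Screw cap 26 mm in diameter, from the origin up to 26 mm. Origin at the centre of the underside of the cap, z along the bulb from cap to top. It starts upright in one of the carton's inserts; which one changes. 
- bulb_spot: Reflector bulb: silvery cone with a flat, frosted front face on top, 99 mm tall, widest 63 mm in diameter from 83 to 93 mm above its origin. Screw cap 26 mm in diameter, from the origin up to 26 mm. Origin at the centre of the underside of the cap, z along the bulb from cap to top. It starts upright in one of the carton's inserts; which one changes. 
- carton: Old cardboard carton, open on top, 302 x 70 mm, 30 mm high, fixed, holding the four inserts in one row, 70 mm apart. Origin at the centre of its underside on the shelf; x runs along the row from the front end (towards the robot) to the back. Bulbs in it have their origin 4 mm above the shelf. It lies beside the rack; which is on the left changes.
- rack: New grey plastic rack, 300 x 62 mm, 42 mm high, fixed, finger-pull loop at its front end (out to x = -176 mm). Origin at the centre of its underside; x runs from the front (robot's side) to the back. Wells at x = -105, -35, +35, +105 mm, y = 0: mouth 52 mm square at 42 mm height, sloping in to a 30 mm square bore from 24 mm down to its floor at 4 mm height, where a bulb's cap stands.
- torch: Small aluminium torch, bystander, standing on its lens between carton and rack, 32 mm in diameter, 97 mm tall. Origin at the centre of its underside.
- shoehorn: Stainless steel shoehorn, bystander, lying flat between carton and rack, about 210 mm long, 40 mm wide, 12 mm high. Origin under the end of its grip, about its middle; x along it, towards the blade.
- insert_pear: Cardboard insert that holds the bulb_pear at the start, one of four alike: a fixed 60 mm square block with a 30 mm square upright hole, its top 32 mm above the shelf. It marks the place its bulb came from. Origin at its centre just above its underside, 3 mm above the shelf, at x = -105, -35, +35 or +105 mm in the carton's frame, y = 0.
- insert_golf: Cardboard insert that holds the bulb_golf at the start, one of four alike: a fixed 60 mm square block with a 30 mm square upright hole, its top 32 mm above the shelf. It marks the place its bulb came from. Origin at its centre just above its underside, 3 mm above the shelf, at x = -105, -35, +35 or +105 mm in the carton's frame, y = 0.
- insert_candle: Cardboard insert that holds the bulb_candle at the start, one of four alike: a fixed 60 mm square block with a 30 mm square upright hole, its top 32 mm above the shelf. It marks the place its bulb came from. Origin at its centre just above its underside, 3 mm above the shelf, at x = -105, -35, +35 or +105 mm in the carton's frame, y = 0.
- insert_spot: Cardboard insert that holds the bulb_spot at the start, one of four alike: a fixed 60 mm square block with a 30 mm square upright hole, its top 32 mm above the shelf. It marks the place its bulb came from. Origin at its centre just above its underside, 3 mm above the shelf, at x = -105, -35, +35 or +105 mm in the carton's frame, y = 0.
There are look-alikes about, which are no part of the job. What is shaped like the insert_candle but purple is not meant.

How it is judged:
By the outcome, as a careful person would: the job done as asked, in the order asked, and still so for the second after the job is handed in, with the robot touching nothing.
It also fails if it takes over 128 s, if anything falls off the work surface, if the arm or the gripper's body presses on something with over 40 N, if the wrist force passes 120 N, or if a joint passes its speed limit or range.

## Robot

A 6-joint arm with a two-finger parallel gripper is mounted at the origin on the work surface. World frame = base frame: x ahead of the robot, y to its left, z up, the work surface at z = 0. Lengths are in mm, angles in rad, forces in N, time in s.
With the tool pointing down it reaches from about 350 to 925 mm from the base axis. Payload 6.4 kg.
Tool frame: the origin (TCP) lies midway between the tips of the shut fingers; the grasp point (between the pads) lies 19 mm behind it; z points along the fingers, y is the line along which they close (so a half turn about z gives the same grasp; the last joint's range is limited). The gripper opens to 94 mm and grips with 3 to 60 N. Pads are 16 mm wide; open, the fingers measure 119 mm over their backs; the gripper's body (75 mm by 177 mm) begins 78 mm behind the grasp point.
Start: joints at [0.93, 0.245, 1.558, -0, 1.339, -0.174], TCP at [292.519, 580.471, 205.455] pointing down, gripper open.
Joint ranges: [-3.13, 3.13], [-1.02, 2.26], [0.13, 2.54], [-0.95, 4.09], [0.21, 2.88], [-2.74, 2.74]. Speed limits (rad/s): [2.57, 2.57, 3.14, 3.14, 3.14, 3.14].

## Interface

Orientations are given as [roll, pitch, yaw] about the fixed x, y, z axes, in that order (R = Rz(yaw) Ry(pitch) Rx(roll)).
In Python, from rig import r gives the robot as it stands. The module is installed in compiled form; this text tells all that it offers.
- The arm moves only by the shell command python3 -m handwheel 'ROWS' [FORCE]. ROWS is JSON, a list of rows, each a list of 3 entries, a list of its own where there are three numbers: the opening, from -1 (shut) to 1 (fully open), then the shift along the tool's x, y, z in mm, then the turn, a rotation vector about the tool's x, y, z in degrees. A call has 1 to 5 rows; each row is the pose to reach, as a shift and turn from the pose commanded when the call began, along the tool's axes at that moment; what a row does not reach only later rows make up. A row lasts 1/12 s, in which the tool goes at most 41.7 mm and 7.16 degrees, less where a joint would pass 70% of its speed; a pose out of reach is approached as far as the arm can. A call with a gripper value outside its range is refused whole. The fingers move at their own pace and stop on an object; FORCE is the grip in N (left out, the last holds). Time passes only in rows, so rows that repeat a pose let the fingers close. It gives the time, the measured TCP pose, the force, the opening and the grip force at its end, in the units of the state.
- r.read_state(): the state, without advancing time (a new reading comes with each control period).
- r.get_image(name): name is "scene" or "side" or "wrist"; returns a dict with "color" (420x560x3 uint8, red, green, blue), "fx", "fy", "cx", "cy" (pixels), "T" (4x4, takes a point from camera to world coordinates). Camera axes: x right, y up, looking along -z (the intrinsics and any distortion apply to the point x, -y, -z); pixel columns grow to the right and rows downward; lengths in mm; the calibration is good to about 2 mm. A picture is of the moment at which its call begins. There is no depth.
- r.finish_job(): hands the job in; it is judged then, once.
The state is a dict: "time_s": time; "joint_pos": joint angles; "dq": joint speeds; "joint_torque": joint torques, N m; "eef_pos": TCP position; "ee_rot": TCP orientation; "ft_force": force on the tool from outside, world axes, zero at the start; "moment": the same for the moment, N m; "grip_width": opening from 0.0 (shut) to 1.0 (fully open); "grasp_force": force on a finger pad.
Only numpy, scipy, OpenCV 4.12 (cv2) and the standard library are available. Lean on these libraries where they do the work, as an engineer would, in place of code of your own. Each camera call takes 0.05 s, during which the arm holds its last target. There are 200 camera calls.

## Working session

There is one attempt and no reset: what is moved stays moved. The work goes in short steps, Python scripts to look and compute and a shell command to move; the robot and the scene stay as the last step left them, time stands still between calls to the robot, and variables do not carry over. Pictures are saved under pics/ and viewed, at most 14 in all, crops included, and the job is handed in when it is done.

```bash
mkdir -p pics
python3 - <<'E'
from rig import r
import cv2
for n in("scene","side","wrist"):
    i=r.get_image(n); cv2.imwrite(f"pics/{n}0.png",i["color"][:,:,::-1]); print(n,i["fx"],i["fy"],i["cx"],i["cy"],[k for k in i],i["T"].round(3).tolist())
print(r.read_state())
E
```

```text
scene 455.5054668915525 455.5054668915525 271.8375475088645 210.04844668030682 ['color', 'fx', 'fy', 'cx', 'cy', 'T'] [[0.408, -0.685, 0.604, 1034.309], [0.913, 0.318, -0.256, -156.915], [-0.017, 0.655, 0.755, 691.639], [0.0, 0.0, 0.0, 1.0]]
side 541.3795529623454 541.3795529623454 284.83683954698284 213.0323216129041 ['color', 'fx', 'fy', 'cx', 'cy', 'T'] [[0.993, 0.082, -0.081, 416.232], [-0.115, 0.748, -0.654, -711.444], [0.007, 0.659, 0.752, 879.436], [0.0, 0.0, 0.0, 1.0]]
wrist 353.44468669809686 353.44468669809686 279.2103024544016 213.6988079338633 ['color', 'fx', 'fy', 'cx', 'cy', 'T'] [[0.45, -0.86, -0.239, 223.4], [0.893, 0.433, 0.122, 615.946], [-0.001, -0.268, 0.963, 383.484], [0.0, 0.0, 0.0, 1.0]]
{'time_s': 0.15, 'joint_pos': array([ 9.29901049e-01,  2.45651566e-01,  1.55871112e+00, -9.63133742e-06,
        1.33868664e+00, -1.74090203e-01]), 'dq': array([ 0.00099225, -0.00180466, -0.00279961,  0.0003772 , -0.00108429,
       -0.00082568]), 'joint_torque': array([ 1.29384673e-03, -4.16264641e+01, -3.14983177e+01,  6.86680572e-02,
        3.16195667e-02, -9.36557149e-05]), 'eef_pos': array([292.24114558, 580.09483282, 204.61211964]), 'ee_rot': array([-3.14015638e+00, -2.43084474e-04,  2.67478963e+00]), 'ft_force': array([0.11485908, 0.19133989, 0.70738026]), 'moment': array([0.07006886, 0.04323886, 0.01913411]), 'grasp_force': 0.0, 'grip_width': 1.0026912154241865}
```

View pics/scene0.png

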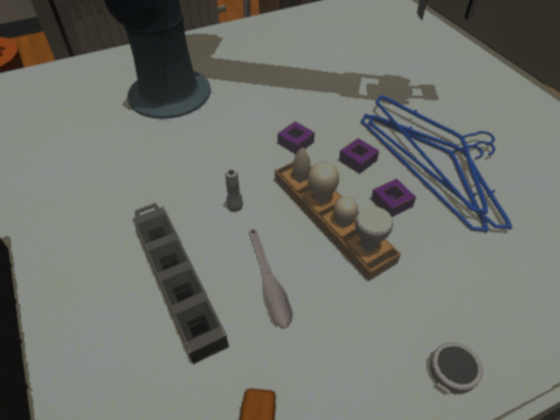

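View pics/side0.png

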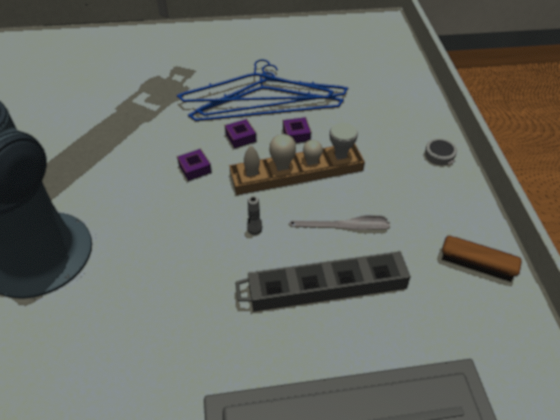

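Scene view: front to back the carton holds the candle (302,163), pear (323,180), golf (346,210) and spot (374,228). The grey rack runs from (150,210) to (205,350), with the torch at (233,190) and the shoehorn at (270,280) in between. The three purple blocks at (296,137), (359,155) and (393,196) are look-alikes. Next I'll confirm in one enlarged composite.

Run:
```python
import cv2,numpy as np
s=cv2.imread("pics/scene0.png");d=cv2.imread("pics/side0.png")
def c(im,x,y,w,h,W,H): return cv2.resize(im[y:y+h,x:x+w],(W,H),interpolation=cv2.INTER_CUBIC)
a=np.hstack([c(s,265,140,140,140,400,400)[:300],c(s,125,195,110,165,200,300),c(s,215,160,90,135,200,300)])
a=np.hstack([c(s,265,140,140,140,300,300),c(s,125,195,110,165,200,300),c(s,215,160,100,100,300,300)])
b=np.hstack([c(d,220,115,150,85,400,300)[:300],c(d,235,245,180,70,400,300)])
cv2.imwrite("pics/comp.png",np.vstack([a,b]))
hs=cv2.cvtColor(s,cv2.COLOR_BGR2HSV);hd=cv2.cvtColor(d,cv2.COLOR_BGR2HSV)
for n,h,pts in(("scene",hs,[(302,163),(323,180),(346,208),(374,220),(385,262),(170,300),(150,210),(250,200)]),("side",hd,[(252,163),(282,150),(312,152),(344,130),(300,180),(300,297),(330,272),(350,240)])):
    print(n,[h[y,x].tolist() for x,y in pts])
```

```text
scene [[20, 52, 89], [20, 56, 118], [30, 37, 132], [38, 28, 139], [16, 123, 104], [26, 32, 55], [43, 19, 123], [43, 16, 141]]
side [[23, 44, 69], [22, 45, 107], [22, 46, 100], [48, 23, 143], [16, 122, 46], [30, 18, 29], [30, 17, 77], [79, 14, 142]]
```

View pics/comp.png

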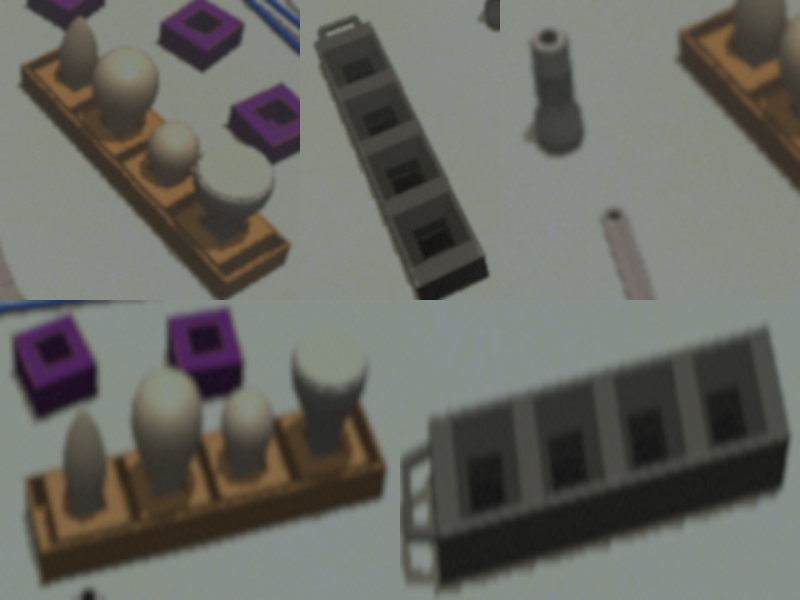

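The crops show brown inserts holding, front to back, candle, pear, golf and spot. The purple blocks are empty and separate, so they are not meant. Next I'll measure the carton and rack outlines.

```bash
cat > h.py <<'E'
import numpy as np,cv2
from rig import r
def ray(i,u,v):
    T=i["T"];d=T[:3,:3]@np.array([(u-i["cx"])/i["fx"],-(v-i["cy"])/i["fy"],-1.]);return T[:3,3],d
def onz(i,u,v,z):
    o,d=ray(i,u,v);return (o+d*(z-o[2])/d[2])[:2]
def proj(i,p):
    q=i["T"][:3,:3].T@(np.asarray(p,float)-i["T"][:3,3]);return np.array([i["cx"]+i["fx"]*q[0]/-q[2],i["cy"]-i["fy"]*q[1]/-q[2]])
def biggest(m,box):
    k=np.zeros_like(m);x,y,w,h=box;k[y:y+h,x:x+w]=m[y:y+h,x:x+w]
    c=cv2.findContours(k,cv2.RETR_EXTERNAL,cv2.CHAIN_APPROX_NONE)[0];return max(c,key=cv2.contourArea)
E
python3 - <<'E'
from h import *
for n,bc,br in(("scene",(265,140,140,140),(125,195,110,170)),("side",(215,115,160,90),(230,245,190,75))):
    i=r.get_image(n);h=cv2.cvtColor(i["color"],cv2.COLOR_RGB2HSV)
    mc=((h[...,0]<22)&(h[...,1]>80)).astype(np.uint8)
    mr=(h[...,2]<105).astype(np.uint8); mr=cv2.morphologyEx(mr,cv2.MORPH_OPEN,np.ones((7,7)))
    for nm,m,b,H in(("carton",mc,bc,30),("rack",mr,br,42)):
        c=cv2.convexHull(biggest(m,b));p=cv2.approxPolyDP(c,2.5,True)[:,0]
        print(n,nm,cv2.contourArea(c))
        for u,v in p: print("  ",u,v,"z0",onz(i,u,v,0).round(0),"top",onz(i,u,v,H).round(0))
E
```

```text
scene carton 4440.0
   276 170 z0 [380. 133.] top [408. 120.]
   291 163 z0 [374. 172.] top [402. 158.]
   337 192 z0 [493. 221.] top [517. 204.]
   399 253 z0 [676. 248.] top [692. 230.]
   379 270 z0 [693. 194.] top [708. 179.]
   368 271 z0 [686. 175.] top [701. 161.]
   319 223 z0 [551. 148.] top [572. 135.]
scene rack 6280.5
   154 208 z0 [ 376. -137.] top [ 416. -138.]
   164 209 z0 [ 387. -119.] top [ 426. -122.]
   226 335 z0 [ 696. -100.] top [ 716. -103.]
   226 348 z0 [ 717. -108.] top [ 736. -111.]
   197 362 z0 [ 719. -157.] top [ 738. -157.]
   189 361 z0 [ 713. -168.] top [ 732. -167.]
   136 233 z0 [ 424. -185.] top [ 461. -184.]
   135 215 z0 [ 378. -177.] top [ 418. -175.]
side carton 3702.0
   363 161 z0 [713. 195.] top [703. 164.]
   358 170 z0 [695. 166.] top [685. 136.]
   240 193 z0 [418. 122.] top [418.  94.]
   236 191 z0 [409. 129.] top [410. 101.]
   230 168 z0 [400. 205.] top [400. 173.]
   241 163 z0 [426. 219.] top [426. 187.]
   333 146 z0 [651. 254.] top [643. 221.]
   354 145 z0 [703. 253.] top [693. 220.]
side rack 6454.0
   409 274 z0 [ 735. -132.] top [ 720. -160.]
   407 287 z0 [ 723. -162.] top [ 709. -188.]
   394 292 z0 [ 696. -170.] top [ 682. -196.]
   251 312 z0 [ 420. -184.] top [ 420. -209.]
   248 302 z0 [ 416. -161.] top [ 416. -188.]
   250 272 z0 [425. -93.] top [ 424. -123.]
   400 252 z0 [731. -78.] top [ 716. -108.]
```

Run:
```python
from h import *
S=r.get_image("scene");D=r.get_image("side")
for n,a,b,z in(("candle",(302.8,147.9),(251.9,145.6),108),("pear",(323.8,177.3),(282.6,147.6),81),("golf",(346.2,209),(312.6,149.8),62),("spot",(374.7,220.3),(343.8,130.6),97)):
    print(n,onz(S,*a,z).round(1),onz(D,*b,z).round(1))
def box(C,yaw,L,W,H,x):
    R=np.array([[np.cos(yaw),-np.sin(yaw)],[np.sin(yaw),np.cos(yaw)]])
    P=lambda a,b,z:np.r_[R@[a,b]+C,z]
    return [[P(sx*L/2,sy*W/2,z) for sx,sy in((1,1),(1,-1),(-1,-1),(-1,1))] for z in(0,H)],[[P(q+15*sx,15*sy,24 if H==42 else 32) for sx,sy in((1,1),(1,-1),(-1,-1),(-1,1))] for q in x]
out=[]
for i,cc in((S,((265,140,140,140),(120,195,120,170))),(D,((220,115,150,90),(235,240,180,80)))):
    im=cv2.resize(i["color"][:,:,::-1],None,fx=4,fy=4,interpolation=cv2.INTER_CUBIC)
    for C,yaw,L,W,H,f in(((571,-145.3),.058,300,62,42,1),((551,171.5),.152,302,70,30,1)):
        A,B=box(C,yaw,L,W,H,(-105,-35,35,105))
        for q in A+B: cv2.polylines(im,[np.int32([(proj(i,p)+.5)*4 for p in q])],True,(0,255,255) if q in A else (0,255,0),1)
    for x,y,w,h in cc: out.append(cv2.resize(im[4*y:4*y+4*h,4*x:4*x+4*w],(400,300)))
cv2.imwrite("pics/ov.png",np.vstack([np.hstack(out[:2]),np.hstack(out[2:])]))
```

```text
candle [448.4 159.6] [451.2 155.4]
pear [512.8 172.7] [518.8 172.1]
golf [586. 181.] [587.2 178.7]
spot [653.  192.9] [658.  195.6]Traceback (most recent call last):
  File "<stdin>", line 14, in <module>
ValueError: The truth value of an array with more than one element is ambiguous. Use a.any() or a.all()
```

```bash
cat > ov.py <<'E'
from h import *
import sys
S=r.get_image("scene");D=r.get_image("side")
def rot(yaw): return np.array([[np.cos(yaw),-np.sin(yaw)],[np.sin(yaw),np.cos(yaw)]])
def run(boxes,fn):
    out=[];K=((1,1),(1,-1),(-1,-1),(-1,1))
    for i,cc in((S,((265,140,140,140),(120,195,120,170))),(D,((220,115,150,90),(235,240,180,80)))):
        im=cv2.resize(i["color"][:,:,::-1],None,fx=4,fy=4,interpolation=cv2.INTER_CUBIC)
        for C,yaw,L,W,H in boxes:
            P=lambda a,b,z:np.r_[rot(yaw)@[a,b]+C,z]
            Q=[([P(sx*L/2,sy*W/2,z) for sx,sy in K],(0,255,255)) for z in(0,H)]+[([P(q+15*sx,15*sy,24 if H==42 else 32) for sx,sy in K],(0,255,0)) for q in(-105,-35,35,105)]
            for q,c in Q: cv2.polylines(im,[np.int32([(proj(i,p)+.5)*4 for p in q])],True,c,1)
        for x,y,w,h in cc: out.append(cv2.resize(im[4*y:4*y+4*h,4*x:4*x+4*w],(400,300)))
    cv2.imwrite(fn,np.vstack([np.hstack(out[:2]),np.hstack(out[2:])]))
E
python3 -c "
from ov import *
run((((571,-145.3),.058,300,62,42),((552,174.5),.168,302,70,30)),'pics/ov.png')"
```

```text
(no output)
```

View pics/ov.png

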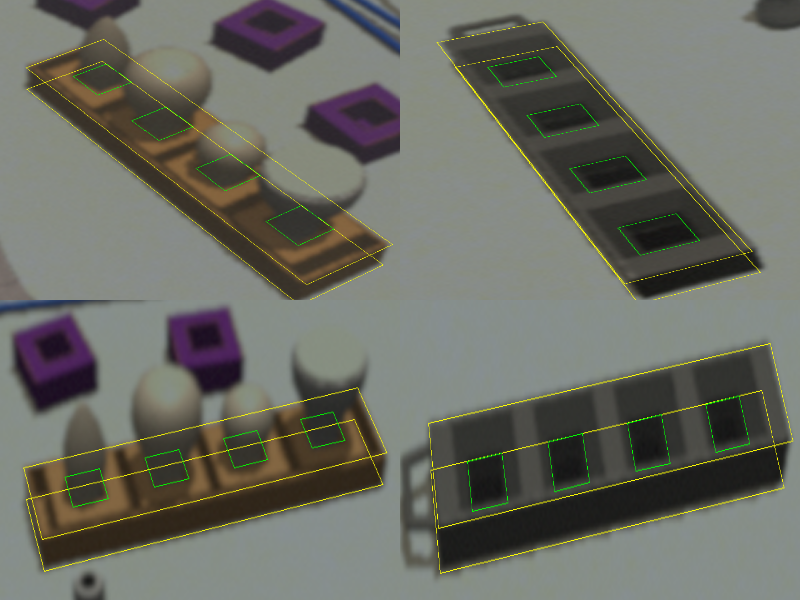

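Well centres and insert holes line up with both images. A helper will turn a target pose into shifts in tool axes.

```bash
cat > d.py <<'E'
import sys,numpy as np
from rig import r
from scipy.spatial.transform import Rotation as R
# usage: d.py x y z yawdeg(of row axis) ; prints shift/turn in tool axes
s=r.read_state();p=s["eef_pos"];A=R.from_euler("xyz",s["ee_rot"])
print("t",round(s["time_s"],2),"p",p.round(1),"F",s["ft_force"].round(1),"w",round(s["grip_width"],3),"g",round(s["grasp_force"],1),"q",s["joint_pos"].round(2))
x,y,z,w=map(float,sys.argv[1:5])
B=R.from_euler("xyz",[np.pi,0,np.radians(180+w)])
print("shift",A.inv().apply(np.array([x,y,z])-p).round(1),"turn",np.degrees((A.inv()*B).as_rotvec()).round(1), "tool axes there: x=",B.apply([1,0,0]).round(3),"y=",B.apply([0,1,0]).round(3))
E
python3 d.py 449 157 200 9.6
python3 - <<'E'
from h import *
S=r.get_image("scene");D=r.get_image("side")
print("torch top",onz(S,231,173,97),onz(D,254,200,97))
E
```

```text
t 0.45 p [292.5 580.4 205.4] F [ 0.1  0.1 -0. ] w 1.0 g 0.0 q [ 0.93  0.25  1.56  0.    1.34 -0.17]
shift [-330.3 -307.7    5.4] turn [ -0.   -0.  -36.3] tool axes there: x= [-0.986 -0.167  0.   ] y= [-0.167  0.986  0.   ]
torch top [443.35453049  13.09738624] [443.91622278   8.60919468]
```

```bash
python3 -m handwheel '[[1,[-29,-27,0],[0,0,0]],[1,[-58,-54,0],[0,0,0]],[1,[-87,-81,0],[0,0,0]],[1,[-116,-108,0],[0,0,0]],[1,[-145,-135,0],[0,0,0]]]' 15
python3 -m handwheel '[[1,[-29,-27,0],[0,0,0]],[1,[-58,-54,0],[0,0,0]],[1,[-87,-81,0],[0,0,0]],[1,[-116,-108,0],[0,0,0]],[1,[-145,-135,0],[0,0,0]]]'
python3 -m handwheel '[[1,[-10,-10,0],[0,0,-7]],[1,[-20,-20,0],[0,0,-14]],[1,[-30,-30,0],[0,0,-21]],[1,[-40,-38,0],[0,0,-28]],[1,[-40,-38,0],[0,0,-35]]]'
python3 d.py 449 157 150 9.6
```

```text
time_s: 0.97
eef_pos: [361.5, 393.1, 205.5]
ee_rot: [3.141, 0.0, 2.676]
ft_force: [1.1, -0.9, 0.5]
grip_width: 1.003
grasp_force: 0.0
time_s: 1.38
eef_pos: [430.3, 207.1, 205.8]
ee_rot: [3.141, 0.001, 2.675]
ft_force: [2.2, 0.0, -0.4]
grip_width: 1.001
grasp_force: 0.0
time_s: 1.8
eef_pos: [449.4, 155.2, 205.7]
ee_rot: [-3.141, 0.001, -2.994]
ft_force: [-0.4, 0.5, 0.3]
grip_width: 0.999
grasp_force: 0.0
t 1.8 p [449.4 155.2 205.7] F [-0.4  0.5  0.3] w 0.999 g 0.0 q [ 0.09 -0.18  1.99 -0.    1.33 -1.62]
shift [ 0.2  1.8 55.7] turn [-0.   0.  -1.1] tool axes there: x= [-0.986 -0.167  0.   ] y= [-0.167  0.986  0.   ]
```

```bash
python3 -m handwheel '[[1,[0,2,30],[0,0,-1]],[1,[0,2,60],[0,0,-1]],[1,[0,2,90],[0,0,-1]],[1,[0,2,110],[0,0,-1]],[1,[0,2,125],[0,0,-1]]]'
python3 -m handwheel '[[1,[0,0,15],[0,0,0]],[1,[0,0,28],[0,0,0]],[1,[0,0,33],[0,0,0]],[1,[0,0,33],[0,0,0]],[1,[0,0,33],[0,0,0]]]'
python3 d.py 449 157 47 9.6
python3 - <<'E'
from h import *
S=r.get_image("scene");D=r.get_image("side")
f=lambda i,x,y,w,h,W:cv2.resize(i["color"][y:y+h,x:x+w,::-1],(W,450),interpolation=cv2.INTER_CUBIC)
cv2.imwrite("pics/g1.png",np.hstack([f(S,230,100,160,180,400),f(D,190,80,160,180,400)]))
E
```

```text
time_s: 2.22
eef_pos: [447.0, 158.7, 78.2]
ee_rot: [3.141, -0.003, -2.98]
ft_force: [-0.8, -0.6, -0.3]
grip_width: 0.997
grasp_force: 0.0
time_s: 2.63
eef_pos: [448.6, 159.0, 47.9]
ee_rot: [3.142, 0.0, -2.98]
ft_force: [-0.5, 0.4, -0.2]
grip_width: 1.0
grasp_force: 0.0
t 2.63 p [448.6 159.   47.9] F [-0.5  0.4 -0.2] w 1.0 g 0.0 q [ 0.1   0.05  2.1   0.    1.   -1.63]
shift [-0.  -2.   0.9] turn [ 0.   0.  -0.3] tool axes there: x= [-0.986 -0.167  0.   ] y= [-0.167  0.986  0.   ]
```

View pics/g1.png

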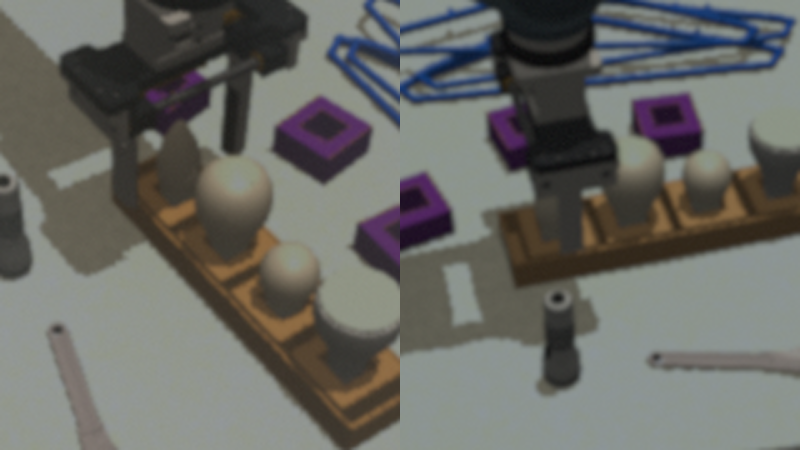

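Both fingers straddle the candle: the near finger is at about (124,180) in the left panel and the candle at (180,165). I'll check the row-wise offset by projection before closing.

Run:
```python
from h import *
for n,o,sx in(("scene",(230,100),2.5),("side",(190,80),2.5)):
    i=r.get_image(n)
    for nm,p in(("finger tip near",(457,107,48)),("candle tip",(449,157,108)),("candle mid",(449,157,66))): print(n,nm,((proj(i,p)-o)*sx).round())
```

```text
scene finger tip near [125. 203.]
scene candle tip [179. 121.]
scene candle mid [178. 161.]
side finger tip near [168. 254.]
side candle tip [152. 163.]
side candle mid [154. 199.]
```

```bash
python3 -m handwheel '[[-1,[0,-2,1],[0,0,0]],[-1,[0,-2,1],[0,0,0]],[-1,[0,-2,1],[0,0,0]],[-1,[0,-2,1],[0,0,0]],[-1,[0,-2,1],[0,0,0]]]' 15
python3 -m handwheel '[[-1,[0,0,0],[0,0,0]],[-1,[0,0,0],[0,0,0]],[-1,[0,0,0],[0,0,0]],[-1,[0,0,0],[0,0,0]],[-1,[0,0,0],[0,0,0]]]'
python3 -m handwheel '[[-1,[0,0,0],[0,0,0]],[-1,[0,0,-3],[0,0,0]],[-1,[0,0,-6],[0,0,0]],[-1,[0,0,-10],[0,0,0]],[-1,[0,0,-10],[0,0,0]]]'
python3 d.py 466 -151 180 3.3
```

```text
time_s: 3.25
eef_pos: [448.7, 156.9, 46.5]
ee_rot: [3.142, 0.0, -2.98]
ft_force: [0.5, -0.2, 0.5]
grip_width: 0.682
grasp_force: 0.0
time_s: 3.67
eef_pos: [448.6, 157.0, 46.4]
ee_rot: [3.141, 0.0, -2.98]
ft_force: [-0.7, 0.4, 0.1]
grip_width: 0.38
grasp_force: 15.0
time_s: 4.08
eef_pos: [449.4, 157.0, 57.5]
ee_rot: [-3.141, 0.002, -2.98]
ft_force: [0.5, -0.2, -0.6]
grip_width: 0.384
grasp_force: 15.0
t 4.08 p [449.4 157.   57.5] F [ 0.5 -0.2 -0.6] w 0.384 g 15.0 q [ 0.1   0.03  2.09 -0.    1.01 -1.64]
shift [  32.9 -306.7 -122.5] turn [-0.   0.1  6. ] tool axes there: x= [-0.998 -0.058  0.   ] y= [-0.058  0.998  0.   ]
```

```bash
python3 -m handwheel '[[-1,[0,0,-20],[0,0,0]],[-1,[0,0,-50],[0,0,0]],[-1,[0,0,-80],[0,0,0]],[-1,[0,0,-110],[0,0,0]],[-1,[0,0,-125],[0,0,0]]]'
python3 -m handwheel '[[-1,[2,-15,0],[0,0,0]],[-1,[5,-45,0],[0,0,0]],[-1,[9,-80,0],[0,0,0]],[-1,[12,-115,0],[0,0,0]],[-1,[16,-150,0],[0,0,0]]]'
python3 -m handwheel '[[-1,[4,-35,0],[0,0,0]],[-1,[8,-70,0],[0,0,0]],[-1,[12,-105,0],[0,0,2]],[-1,[15,-135,0],[0,0,4]],[-1,[17,-155,0],[0,0,6]]]'
python3 d.py 466.2 -151.4 100 3.3
python3 - <<'E'
from h import *
S=r.get_image("scene");D=r.get_image("side")
f=lambda i,x,y,w,h,W:cv2.resize(i["color"][y:y+h,x:x+w,::-1],(W,450),interpolation=cv2.INTER_CUBIC)
cv2.imwrite("pics/g2.png",np.hstack([f(S,80,110,160,180,400),f(D,200,160,160,180,400)]))
E
```

```text
time_s: 4.5
eef_pos: [450.4, 157.1, 185.6]
ee_rot: [-3.141, 0.006, -2.98]
ft_force: [-0.2, -0.8, -0.6]
grip_width: 0.384
grasp_force: 15.0
time_s: 4.92
eef_pos: [456.9, 5.0, 181.8]
ee_rot: [-3.141, 0.001, -2.979]
ft_force: [0.1, -0.2, -0.8]
grip_width: 0.383
grasp_force: 15.0
time_s: 5.33
eef_pos: [465.0, -152.2, 181.7]
ee_rot: [-3.141, 0.0, -3.089]
ft_force: [-0.7, 0.8, -0.2]
grip_width: 0.38
grasp_force: 15.0
t 5.33 p [ 465.  -152.2  181.7] F [-0.7  0.8 -0.2] w 0.38 g 15.0 q [-0.55 -0.12  1.98 -0.    1.28 -2.17]
shift [-1.2  0.8 81.7] turn [-0.   0.  -0.3] tool axes there: x= [-0.998 -0.058  0.   ] y= [-0.058  0.998  0.   ]
```

View pics/g2.png

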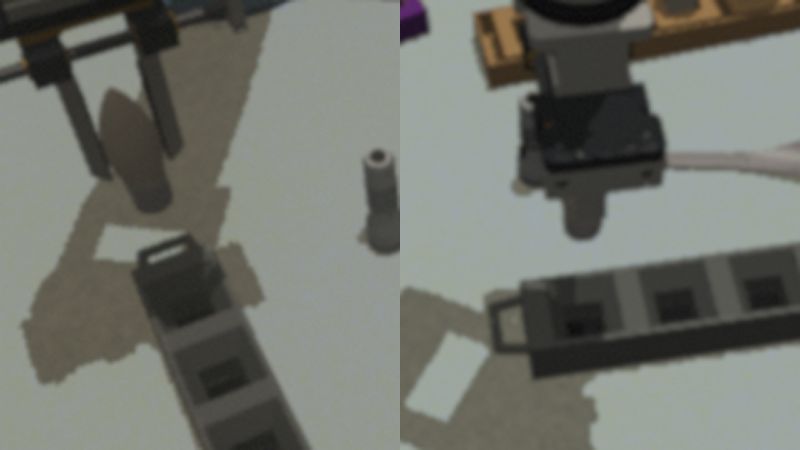

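The candle hangs between the fingers: in the left panel its cap is at about (155,205) and its tip at (112,90). I'll compare this with an upright bulb.

Run:
```python
from h import *
for n,o in(("scene",(80,110)),("side",(200,160))):
    i=r.get_image(n)
    for nm,p in(("base",(465,-152,139)),("tip",(465,-152,243)),("base+10x",(475,-152,139))): print(n,nm,((proj(i,p)-o)*2.5).round())
```

```text
scene base [153. 206.]
scene tip [112.  88.]
scene base+10x [156. 216.]
side base [182. 228.]
side tip [180. 127.]
side base+10x [196. 227.]
```

```bash
python3 -m handwheel '[[-1,[-1,1,15],[0,0,0]],[-1,[-1,1,40],[0,0,0]],[-1,[-1,1,65],[0,0,0]],[-1,[-1,1,85],[0,0,0]],[-1,[-1,1,95],[0,0,0]]]'
python3 -m handwheel '[[-1,[0,0,0],[0,0,0]],[-1,[0,0,5],[0,0,0]],[-1,[0,0,10],[0,0,0]],[-1,[0,0,15],[0,0,0]],[-1,[0,0,20],[0,0,0]]]'
python3 d.py 466.2 -151.4 46.5 3.3
python3 -m handwheel '[[-1,[0,0,4],[0,0,0]],[-1,[0,0,8],[0,0,0]],[-1,[0,0,12],[0,0,0]],[-1,[0,0,15],[0,0,0]],[-1,[0,0,15],[0,0,0]]]'
python3 d.py 466.2 -151.4 46.5 3.3
```

```text
time_s: 5.95
eef_pos: [464.4, -145.8, 83.8]
ee_rot: [3.139, -0.004, -3.082]
ft_force: [-0.7, 0.7, 0.0]
grip_width: 0.38
grasp_force: 15.0
time_s: 6.37
eef_pos: [466.7, -148.6, 67.0]
ee_rot: [-3.141, 0.002, -3.085]
ft_force: [-0.1, 0.7, 0.1]
grip_width: 0.383
grasp_force: 15.0
t 6.37 p [ 466.7 -148.6   67. ] F [-0.1  0.7  0.1] w 0.383 g 15.0 q [-0.54  0.05  2.06  0.    1.04 -2.17]
shift [ 0.7 -2.7 20.5] turn [-0.1  0.1 -0. ] tool axes there: x= [-0.998 -0.058  0.   ] y= [-0.058  0.998  0.   ]
time_s: 6.78
eef_pos: [465.9, -148.7, 50.9]
ee_rot: [-3.141, -0.0, -3.085]
ft_force: [0.4, -2.2, -1.6]
grip_width: 0.381
grasp_force: 15.0
t 6.78 p [ 465.9 -148.7   50.9] F [ 0.4 -2.2 -1.6] w 0.381 g 15.0 q [-0.54  0.08  2.06 -0.    1.   -2.17]
shift [-0.1 -2.7  4.4] turn [-0. -0. -0.] tool axes there: x= [-0.998 -0.058  0.   ] y= [-0.058  0.998  0.   ]
```

```bash
python3 -m handwheel '[[-1,[0,-2.5,0],[0,0,0]],[-1,[0,-2.5,1],[0,0,0]],[-1,[0,-2.5,2],[0,0,0]],[-1,[0,-2.5,3],[0,0,0]],[-1,[0,-2.5,3],[0,0,0]]]'
python3 d.py 466.2 -151.4 46.5 3.3
python3 -m handwheel '[[-1,[0,0,1],[0,0,0]],[-1,[0,0,2],[0,0,0]],[-1,[0,0,2],[0,0,0]],[-1,[0,0,2],[0,0,0]],[-1,[0,0,2],[0,0,0]]]'
python3 d.py 466.2 -151.4 46.5 3.3
```

```text
time_s: 7.2
eef_pos: [466.0, -150.6, 48.2]
ee_rot: [3.141, -0.0, -3.085]
ft_force: [0.7, 0.3, -0.9]
grip_width: 0.384
grasp_force: 15.0
t 7.2 p [ 466.  -150.6   48.2] F [ 0.7  0.3 -0.9] w 0.384 g 15.0 q [-0.54  0.08  2.06  0.    1.   -2.17]
shift [-0.2 -0.8  1.7] turn [ 0. -0. -0.] tool axes there: x= [-0.998 -0.058  0.   ] y= [-0.058  0.998  0.   ]
time_s: 7.62
eef_pos: [466.2, -150.8, 46.5]
ee_rot: [3.142, 0.0, -3.085]
ft_force: [-0.1, -0.5, 0.7]
grip_width: 0.378
grasp_force: 15.0
t 7.62 p [ 466.2 -150.8   46.5] F [-0.1 -0.5  0.7] w 0.378 g 15.0 q [-0.54  0.09  2.06  0.    0.99 -2.17]
shift [ 0.  -0.6 -0. ] turn [ 0.  0. -0.] tool axes there: x= [-0.998 -0.058  0.   ] y= [-0.058  0.998  0.   ]
```

```bash
python3 -m handwheel '[[-1,[0,-0.5,0.5],[0,0,0]],[-1,[0,-0.5,1],[0,0,0]],[-1,[0,-0.5,1],[0,0,0]],[-1,[0,-0.5,1],[0,0,0]]]'|grep -E "eef_pos|force"
python3 -m handwheel '[[-1,[0,0,0.5],[0,0,0]],[-1,[0,0,0.7],[0,0,0]],[-1,[0,0,0.7],[0,0,0]]]'|grep -E "eef_pos|force"
```

```text
eef_pos: [466.8, -151.1, 46.3]
ft_force: [-0.3, 3.0, 5.8]
grasp_force: 15.0
eef_pos: [467.3, -151.2, 46.2]
ft_force: [-1.3, 4.2, 9.2]
grasp_force: 15.0
```

```bash
python3 -m handwheel '[[-1,[0,0,-0.7],[0,0,0]],[-1,[0,0,-1],[0,0,0]],[-0.1,[0,0,-1],[0,0,0]],[-0.1,[0,0,-1],[0,0,0]],[-0.1,[0,0,-1],[0,0,0]]]'|grep -E "eef_pos|force|width"
python3 -m handwheel '[[1,[0,0,-1],[0,0,0]],[1,[0,0,-1],[0,0,0]],[1,[0,0,-1],[0,0,0]],[1,[0,0,-3],[0,0,0]],[1,[0,0,-10],[0,0,0]]]'|grep -E "eef_pos|force|width"
python3 -m handwheel '[[1,[0,0,-25],[0,0,0]],[1,[0,0,-60],[0,0,0]],[1,[0,0,-100],[0,0,0]],[1,[0,0,-130],[0,0,0]],[1,[0,0,-145],[0,0,0]]]'|grep -E "eef_pos|force|width"
python3 d.py 517 170.5 200 9.6
python3 - <<'E'
from h import *
S=r.get_image("scene");D=r.get_image("side")
f=lambda i,x,y,w,h,W:cv2.resize(i["color"][y:y+h,x:x+w,::-1],(W,450),interpolation=cv2.INTER_CUBIC)
cv2.imwrite("pics/g3.png",np.hstack([f(S,80,130,160,180,400),f(D,200,170,160,180,400)]))
for i,o in((S,(80,130)),(D,(200,170))):
    for z in(42,108): print(((proj(i,(466.2,-151.4,z))-o)*2.5).round())
E
```

```text
eef_pos: [465.9, -151.4, 45.4]
ft_force: [-0.6, -1.1, 0.4]
grip_width: 0.45
grasp_force: 0.0
eef_pos: [465.4, -150.9, 55.1]
ft_force: [-0.5, 0.9, 0.1]
grip_width: 0.766
grasp_force: 0.0
eef_pos: [468.1, -152.4, 206.4]
ft_force: [0.0, -0.4, -0.1]
grip_width: 0.999
grasp_force: 0.0
t 9.45 p [ 468.1 -152.4  206.4] F [ 0.  -0.4 -0.1] w 0.999 g 0.0 q [-0.55 -0.14  1.96 -0.    1.32 -2.17]
shift [-67.2 319.6   5.4] turn [-0.3  0.4 -6.3] tool axes there: x= [-0.986 -0.167  0.   ] y= [-0.167  0.986  0.   ]
[185. 248.]
[165. 188.]
[185. 282.]
[184. 229.]
```

View pics/g3.png

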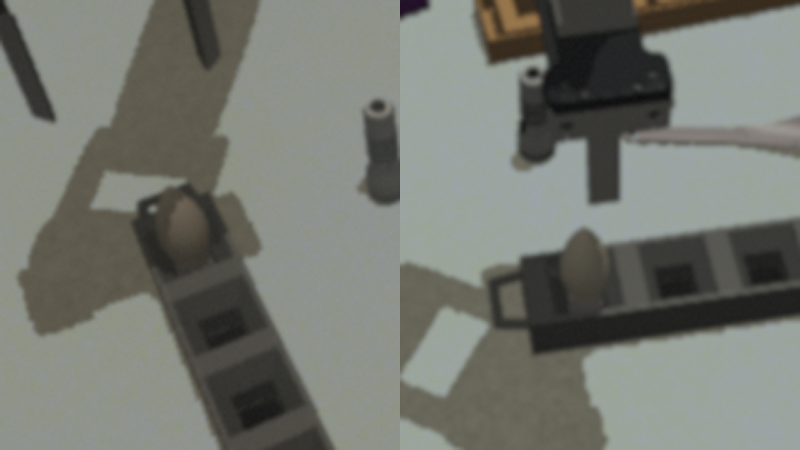

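The candle stands in the front well, tip at (585,229) in the right panel as predicted. I'll recheck its scene-view lean, zoomed, on the next look. Next is the pear.

```bash
python3 -m handwheel '[[1,[-4,20,0],[0,0,0]],[1,[-12,55,0],[0,0,0]],[1,[-20,90,0],[0,0,0]],[1,[-28,127,0],[0,0,0]],[1,[-36,165,0],[0,0,0]]]'|grep eef
python3 -m handwheel '[[1,[-8,35,0],[0,0,0]],[1,[-16,70,0],[0,0,0]],[1,[-22,105,0],[0,0,-2]],[1,[-28,135,0],[0,0,-4]],[1,[-31,155,0],[0,0,-6]]]'|grep eef
python3 -m handwheel '[[1,[0,0,0],[0,0,0]]]' |grep eef
python3 d.py 517 170.5 62 9.6
python3 - <<'E'
from h import *
S=r.get_image("scene")
c=S["color"][:,:,::-1]
f=lambda x,y,w,h:cv2.resize(c[y:y+h,x:x+w],(400,400),interpolation=cv2.INTER_CUBIC)
a=f(125,185,60,60)
for z in (4,59,108):
    u=((proj(S,(466.2,-151.4,z))-(125,185))*400/60); cv2.circle(a,tuple(np.int32(u)),3,(0,0,255),-1)
cv2.imwrite("pics/g4.png",np.hstack([a,f(265,100,140,140)]))
E
```

```text
eef_pos: [491.8, 17.0, 199.0]
eef_pos: [513.8, 174.5, 198.7]
eef_pos: [513.7, 174.9, 198.7]
t 10.47 p [513.7 174.9 198.7] F [0.4 0.3 0.2] w 1.002 g 0.0 q [ 0.12  0.    1.84  0.    1.31 -1.62]
shift [ -2.9  -5.  136.7] turn [ 0.1 -0.2 -0.1] tool axes there: x= [-0.986 -0.167  0.   ] y= [-0.167  0.986  0.   ]
```

View pics/g4.png

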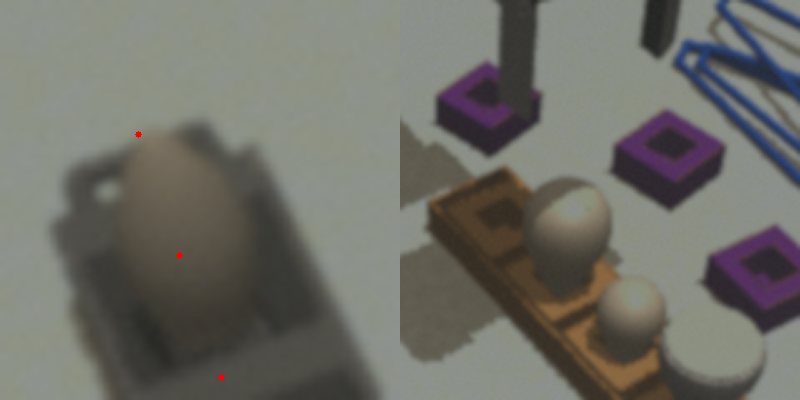

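The candle is upright: its axis is within about 1–2 px of the predicted points (179,255) and (138,134). The pear sits under the gripper at about (567,225) in the right panel. I'll descend.

```bash
python3 -m handwheel '[[1,[-3,-5,0],[0,0,0]],[1,[-3,-5,10],[0,0,0]],[1,[-3,-5,40],[0,0,0]],[1,[-3,-5,65],[0,0,0]],[1,[-3,-5,80],[0,0,0]]]'|grep eef
python3 -m handwheel '[[1,[0,0,0],[0,0,0]],[1,[0,0,0],[0,0,0]]]'|grep eef
python3 d.py 517 170.5 62 9.6
```

```text
eef_pos: [516.9, 165.6, 117.0]
eef_pos: [518.0, 166.2, 119.6]
t 11.1 p [518.  166.2 119.6] F [ 0.1 -0.1 -0.1] w 1.004 g 0.0 q [ 0.1   0.1   1.89 -0.    1.15 -1.63]
shift [ 0.2  4.4 57.6] turn [ 0.  -0.1 -0.5] tool axes there: x= [-0.986 -0.167  0.   ] y= [-0.167  0.986  0.   ]
```

```bash
python3 -m handwheel '[[1,[0,4.5,10],[0,0,0]],[1,[0,4.5,25],[0,0,0]],[1,[0,4.5,40],[0,0,0]],[1,[0,4.5,52],[0,0,0]],[1,[0,4.5,57.5],[0,0,0]]]'|grep eef
python3 -m handwheel '[[1,[0,0,0],[0,0,0]],[1,[0,0,0],[0,0,0]],[-1,[0,0,0],[0,0,0]],[-1,[0,0,0],[0,0,0]],[-1,[0,0,0],[0,0,0]]]' 15|grep -E "eef|force|wid"
python3 -m handwheel '[[-1,[0,0,0],[0,0,0]],[-1,[0,0,0],[0,0,0]],[-1,[0,0,0],[0,0,0]],[-1,[0,0,0],[0,0,0]],[-1,[0,0,0],[0,0,0]]]'|grep -E "eef|force|wid"
```

```text
eef_pos: [517.5, 171.9, 62.1]
eef_pos: [518.6, 172.0, 64.1]
ft_force: [-0.6, -0.3, -0.1]
grip_width: 0.822
grasp_force: 0.0
eef_pos: [518.2, 171.9, 63.4]
ft_force: [-0.2, 0.0, 0.3]
grip_width: 0.626
grasp_force: 15.0
```

```bash
python3 -m handwheel '[[-1,[0,0,-5],[0,0,0]],[-1,[0,0,-20],[0,0,0]],[-1,[0,0,-50],[0,0,0]],[-1,[0,0,-85],[0,0,0]],[-1,[0,0,-115],[0,0,0]]]'|grep -E "eef|grasp|wid"
python3 -m handwheel '[[-1,[2,-15,-10],[0,0,0]],[-1,[5,-45,-15],[0,0,0]],[-1,[9,-80,-15],[0,0,0]],[-1,[13,-115,-15],[0,0,0]],[-1,[17,-150,-15],[0,0,0]]]'|grep -E "eef"
python3 -m handwheel '[[-1,[4,-35,0],[0,0,0]],[-1,[8,-70,0],[0,0,0]],[-1,[12,-105,0],[0,0,2]],[-1,[16,-140,0],[0,0,4]],[-1,[18,-165,0],[0,0,6]]]'|grep -E "eef"
python3 -m handwheel '[[-1,[0,0,0],[0,0,0]],[-1,[0,0,0],[0,0,0]],[-1,[0,0,0],[0,0,0]]]'|grep -E "eef|grasp|wid"
python3 d.py 536.1 -147.3 63.4 3.3
```

```text
eef_pos: [517.8, 171.9, 180.0]
grip_width: 0.622
grasp_force: 15.0
eef_pos: [525.1, 19.9, 193.7]
eef_pos: [533.7, -147.3, 193.4]
eef_pos: [533.9, -143.9, 193.1]
grip_width: 0.627
grasp_force: 15.0
t 13.85 p [ 533.9 -143.9  193.1] F [ 0.1  0.5 -0.8] w 0.627 g 15.0 q [-0.47  0.03  1.82  0.    1.29 -2.1 ]
shift [ -2.1  -3.6 129.7] turn [ 0. -0. -0.] tool axes there: x= [-0.998 -0.058  0.   ] y= [-0.058  0.998  0.   ]
```

```bash
python3 -m handwheel '[[-1,[-2,-3.5,15],[0,0,0]],[-1,[-2,-3.5,40],[0,0,0]],[-1,[-2,-3.5,65],[0,0,0]],[-1,[-2,-3.5,80],[0,0,0]],[-1,[-2,-3.5,80],[0,0,0]]]'|grep -E "eef"
python3 -m handwheel '[[-1,[0,0,0],[0,0,0]],[-1,[0,0,0],[0,0,0]],[-1,[0,0,0],[0,0,0]]]'|grep -E "eef"
python3 d.py 536.1 -147.3 63.4 3.3
python3 - <<'E'
from h import *
S=r.get_image("scene");D=r.get_image("side")
f=lambda i,x,y,w,h,W:cv2.resize(i["color"][y:y+h,x:x+w,::-1],(W,450),interpolation=cv2.INTER_CUBIC)
cv2.imwrite("pics/g5.png",np.hstack([f(S,100,150,140,160,400),f(D,230,180,140,160,400)]))
s=r.read_state()["eef_pos"]
for i,o in((S,(100,150)),(D,(230,180))):
    for p in(s+[0,0,-59.4],s+[0,0,-59.4+77]): print(((proj(i,p)-o)*450/160).round())
E
```

```text
eef_pos: [533.7, -145.0, 109.3]
eef_pos: [537.5, -148.0, 115.1]
t 14.52 p [ 537.5 -148.   115.1] F [ 0.2 -0.3 -0.1] w 0.627 g 15.0 q [-0.47  0.13  1.87  0.    1.14 -2.1 ]
shift [ 1.5  0.9 51.7] turn [-0.1  0.2  0. ] tool axes there: x= [-0.998 -0.058  0.   ] y= [-0.058  0.998  0.   ]
[182. 290.]
[155. 210.]
[230. 263.]
[236. 191.]
```

View pics/g5.png

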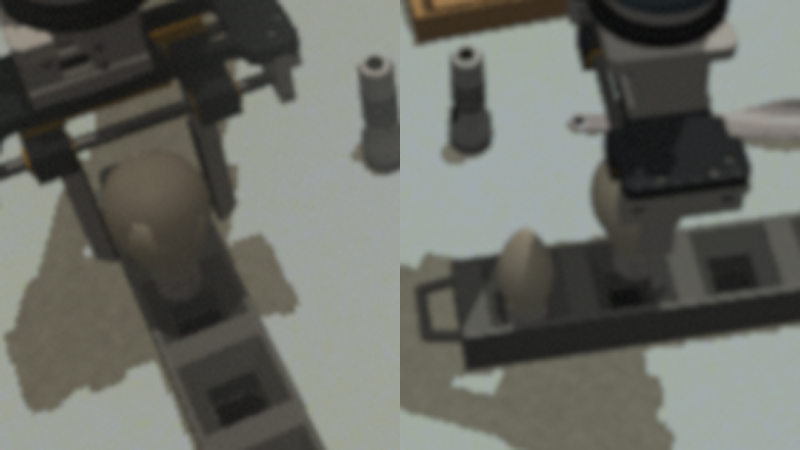

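The pear is upright in the grip: globe near (155,200) on the left and its left edge at 592 on the right, where an upright bulb gives 594. I'll lower it.

```bash
python3 -m handwheel '[[-1,[1.5,1,8],[0,0,0]],[-1,[1.5,1,16],[0,0,0]],[-1,[1.5,1,24],[0,0,0]],[-1,[1.5,1,28],[0,0,0]],[-1,[1.5,1,30],[0,0,0]]]'|grep -E "eef|force"
python3 -m handwheel '[[-1,[0,0,3],[0,0,0]],[-1,[0,0,6],[0,0,0]],[-1,[0,0,9],[0,0,0]],[-1,[0,0,11],[0,0,0]],[-1,[0,0,11],[0,0,0]]]'|grep -E "eef|force"
python3 d.py 536.1 -147.3 63.4 3.3
```

```text
eef_pos: [533.9, -146.7, 81.7]
ft_force: [0.4, -0.4, -0.7]
grasp_force: 15.0
eef_pos: [534.7, -146.4, 72.0]
ft_force: [0.1, 3.9, 0.7]
grasp_force: 15.0
t 15.45 p [ 534.7 -146.4   72. ] F [0.1 3.9 0.7] w 0.626 g 15.0 q [-0.47  0.19  1.89  0.    1.06 -2.1 ]
shift [-1.3 -0.9  8.6] turn [ 0.1 -0.  -0. ] tool axes there: x= [-0.998 -0.058  0.   ] y= [-0.058  0.998  0.   ]
```

```bash
python3 -m handwheel '[[-1,[-0.7,1,1],[0,0,0]],[-1,[-0.7,1,3],[0,0,0]],[-1,[-0.7,1,5],[0,0,0]],[-1,[-0.7,1,6.5],[0,0,0]],[-1,[-0.7,1,6.5],[0,0,0]]]'|grep -E "eef|force"
python3 -m handwheel '[[-1,[0,0,0.7],[0,0,0]],[-1,[0,0,1.4],[0,0,0]],[-1,[0,0,1.4],[0,0,0]],[-1,[0,0,1.4],[0,0,0]]]'|grep -E "eef|force"
```

```text
eef_pos: [535.0, -146.2, 65.2]
ft_force: [0.7, 0.2, -1.0]
grasp_force: 15.0
eef_pos: [535.3, -146.1, 64.2]
ft_force: [0.0, 0.2, 0.0]
grasp_force: 15.0
```

```bash
python3 -m handwheel '[[-1,[0,0,0.5],[0,0,0]],[-1,[0,0,1],[0,0,0]],[-1,[0,0,1],[0,0,0]],[-1,[0,0,1],[0,0,0]]]'|grep -E "eef|force"
python3 -m handwheel '[[-1,[0,0,0.4],[0,0,0]],[-1,[0,0,0.8],[0,0,0]],[-1,[0,0,0.8],[0,0,0]]]'|grep -E "eef|force"
```

```text
eef_pos: [535.4, -146.1, 63.3]
ft_force: [-0.2, 0.1, -0.3]
grasp_force: 15.0
eef_pos: [535.8, -146.1, 63.0]
ft_force: [0.8, 0.4, 2.3]
grasp_force: 15.0
```

```bash
python3 -m handwheel '[[-1,[0,0,0],[0,0,0]],[0.4,[0,0,0],[0,0,0]],[0.4,[0,0,0],[0,0,0]],[0.4,[0,0,0],[0,0,0]],[1,[0,0,0],[0,0,0]]]'|grep -E "eef_pos|force|width"
python3 -m handwheel '[[1,[0,0,0],[0,0,0]],[1,[0,0,0],[0,0,0]],[1,[0,0,0],[0,0,0]],[1,[0,0,-3],[0,0,0]],[1,[0,0,-10],[0,0,0]]]'|grep -E "eef_pos|force|width"
python3 -m handwheel '[[1,[0,0,-25],[0,0,0]],[1,[0,0,-55],[0,0,0]],[1,[0,0,-90],[0,0,0]],[1,[0,0,-110],[0,0,0]],[1,[0,0,-120],[0,0,0]]]'|grep -E "eef_pos|force|width"
python3 -m handwheel '[[1,[0,0,0],[0,0,0]],[1,[0,0,0],[0,0,0]]]'|grep -E "eef_pos"
python3 d.py 586.5 180 190 9.6
python3 - <<'E'
from h import *
S=r.get_image("scene");D=r.get_image("side")
f=lambda i,x,y,w,h,W:cv2.resize(i["color"][y:y+h,x:x+w,::-1],(W,450),interpolation=cv2.INTER_CUBIC)
cv2.imwrite("pics/g6.png",np.hstack([f(S,100,170,140,160,400),f(D,230,180,140,160,400)]))
for i,o in((S,(100,170)),(D,(230,180))):
    for z in(42,81,112): print(((proj(i,(536.1,-147.3,z))-o)*450/160).round())
E
```

```text
eef_pos: [535.1, -146.0, 62.2]
ft_force: [-0.6, 0.2, 0.6]
grip_width: 0.739
grasp_force: 0.0
eef_pos: [534.7, -145.7, 72.0]
ft_force: [0.5, 0.1, 0.1]
grip_width: 0.999
grasp_force: 0.0
eef_pos: [537.2, -146.9, 197.3]
ft_force: [-0.3, 0.2, 0.5]
grip_width: 1.003
grasp_force: 0.0
eef_pos: [535.1, -145.9, 192.2]
t 18.2 p [ 535.1 -145.9  192.2] F [ 0.3 -0.4  0. ] w 1.002 g 0.0 q [-0.47  0.04  1.82 -0.    1.29 -2.1 ]
shift [-69.8 322.5   2.2] turn [ 0.  -0.  -6.3] tool axes there: x= [-0.986 -0.167  0.   ] y= [-0.167  0.986  0.   ]
[187. 244.]
[174. 206.]
[164. 174.]
[228. 274.]
[230. 239.]
[232. 210.]
```

View pics/g6.png

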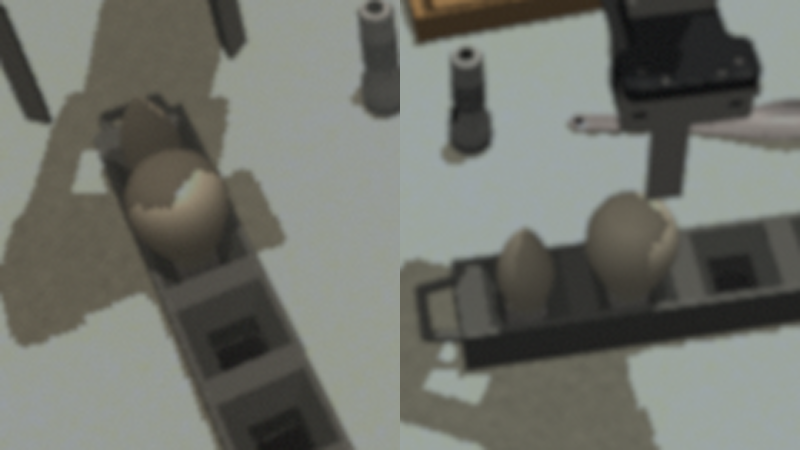

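The pear stands upright: globe at (177,202) and (633,240), predicted (174,206) and (630,239). Golf next.

```bash
python3 -m handwheel '[[1,[-4,20,0],[0,0,0]],[1,[-12,55,0],[0,0,0]],[1,[-20,90,0],[0,0,0]],[1,[-28,127,0],[0,0,0]],[1,[-36,165,0],[0,0,0]]]'|grep eef
python3 -m handwheel '[[1,[-8,35,0],[0,0,0]],[1,[-16,70,0],[0,0,0]],[1,[-24,105,0],[0,0,-2]],[1,[-31,140,0],[0,0,-4]],[1,[-34,157,0],[0,0,-6]]]'|grep eef
python3 -m handwheel '[[1,[0,0,0],[0,0,0]],[1,[0,0,0],[0,0,0]],[1,[0,0,0],[0,0,0]]]' |grep eef
python3 d.py 586.5 180 47 9.6
```

```text
eef_pos: [560.9, 22.3, 190.3]
eef_pos: [585.8, 182.8, 190.1]
eef_pos: [586.3, 178.5, 191.1]
t 19.38 p [586.3 178.5 191.1] F [ 0.4 -0.7  0. ] w 1.002 g 0.0 q [ 0.11  0.17  1.67 -0.    1.3  -1.62]
shift [ -0.8   1.5 144.1] turn [-0.  -0.1 -0.4] tool axes there: x= [-0.986 -0.167  0.   ] y= [-0.167  0.986  0.   ]
```

```bash
python3 -m handwheel '[[1,[-0.5,1.5,20],[0,0,0]],[1,[-0.5,1.5,50],[0,0,0]],[1,[-0.5,1.5,80],[0,0,0]],[1,[-0.5,1.5,105],[0,0,0]],[1,[-0.5,1.5,120],[0,0,0]]]'|grep eef
python3 -m handwheel '[[1,[0,0,10],[0,0,0]],[1,[0,0,20],[0,0,0]],[1,[0,0,24],[0,0,0]],[1,[0,0,24],[0,0,0]],[1,[0,0,24],[0,0,0]]]'|grep eef
python3 d.py 586.5 180 47 9.6
```

```text
eef_pos: [585.0, 178.9, 68.8]
eef_pos: [587.9, 180.8, 49.4]
t 20.22 p [587.9 180.8  49.4] F [0.7 0.2 0.9] w 1.003 g 0.0 q [ 0.11  0.35  1.74 -0.    1.05 -1.62]
shift [ 1.5 -0.6  2.4] turn [-0.   0.1 -0.4] tool axes there: x= [-0.986 -0.167  0.   ] y= [-0.167  0.986  0.   ]
```

```bash
python3 -m handwheel '[[1,[1,-0.5,2],[0,0,0]],[1,[1,-0.5,2],[0,0,0]],[-1,[1,-0.5,2],[0,0,0]],[-1,[1,-0.5,2],[0,0,0]],[-1,[1,-0.5,2],[0,0,0]]]' 15|grep -E "eef|force|wid"
python3 -m handwheel '[[-1,[0,0,0],[0,0,0]],[-1,[0,0,0],[0,0,0]],[-1,[0,0,0],[0,0,0]],[-1,[0,0,0],[0,0,0]],[-1,[0,0,0],[0,0,0]]]'|grep -E "eef|force|wid"
python3 -m handwheel '[[-1,[0,0,0],[0,0,0]],[-1,[0,0,0],[0,0,0]],[-1,[0,0,-2],[0,0,0]],[-1,[0,0,-5],[0,0,0]],[-1,[0,0,-8],[0,0,0]]]'|grep -E "eef|force|wid"
```

```text
eef_pos: [586.5, 180.4, 46.9]
ft_force: [1.0, 0.4, -0.8]
grip_width: 0.826
grasp_force: 0.0
eef_pos: [586.4, 180.3, 46.5]
ft_force: [0.8, 0.3, -0.0]
grip_width: 0.471
grasp_force: 8.1
eef_pos: [586.3, 180.3, 54.8]
ft_force: [0.4, 0.6, -0.2]
grip_width: 0.468
grasp_force: 15.0
```

```bash
python3 -m handwheel '[[-1,[0,0,-15],[0,0,0]],[-1,[0,0,-45],[0,0,0]],[-1,[0,0,-80],[0,0,0]],[-1,[0,0,-110],[0,0,0]],[-1,[0,0,-130],[0,0,0]]]'|grep -E "eef|grasp|wid"
python3 -m handwheel '[[-1,[2,-15,0],[0,0,0]],[-1,[5,-45,0],[0,0,0]],[-1,[9,-80,0],[0,0,0]],[-1,[13,-115,0],[0,0,0]],[-1,[17,-150,0],[0,0,0]]]'|grep -E "eef"
python3 -m handwheel '[[-1,[4,-35,0],[0,0,0]],[-1,[8,-70,0],[0,0,0]],[-1,[12,-105,0],[0,0,2]],[-1,[16,-145,0],[0,0,4]],[-1,[18,-172,0],[0,0,6]]]'|grep -E "eef"
python3 -m handwheel '[[-1,[0,0,0],[0,0,0]],[-1,[0,0,0],[0,0,0]],[-1,[0,0,0],[0,0,0]],[-1,[0,0,0],[0,0,0]]]'|grep -E "eef|grasp|wid"
python3 d.py 605.9 -143.3 46.5 3.3
```

```text
eef_pos: [587.7, 180.5, 188.8]
grip_width: 0.466
grasp_force: 15.0
eef_pos: [593.6, 28.2, 185.1]
eef_pos: [603.4, -146.3, 185.1]
eef_pos: [603.5, -141.8, 184.6]
grip_width: 0.469
grasp_force: 15.0
t 23.05 p [ 603.5 -141.8  184.6] F [ 0.6  0.  -0.3] w 0.469 g 15.0 q [-0.41  0.19  1.66  0.    1.29 -2.04]
shift [ -2.3  -1.7 138.1] turn [ 0.  -0.   0.1] tool axes there: x= [-0.998 -0.058  0.   ] y= [-0.058  0.998  0.   ]
```

```bash
python3 -m handwheel '[[-1,[-2,-1.5,15],[0,0,0]],[-1,[-2,-1.5,40],[0,0,0]],[-1,[-2,-1.5,65],[0,0,0]],[-1,[-2,-1.5,80],[0,0,0]],[-1,[-2,-1.5,86],[0,0,0]]]'|grep -E "eef"
python3 -m handwheel '[[-1,[0,0,0],[0,0,0]],[-1,[0,0,0],[0,0,0]],[-1,[0,0,0],[0,0,0]],[-1,[0,0,0],[0,0,0]]]'|grep -E "eef"
python3 d.py 605.9 -143.3 46.5 3.3
python3 - <<'E'
from h import *
S=r.get_image("scene");D=r.get_image("side")
f=lambda i,x,y,w,h,W:cv2.resize(i["color"][y:y+h,x:x+w,::-1],(W,450),interpolation=cv2.INTER_CUBIC)
cv2.imwrite("pics/g7.png",np.hstack([f(S,110,180,140,160,400),f(D,270,180,140,160,400)]))
s=r.read_state()["eef_pos"]
for i,o in((S,(110,180)),(D,(270,180))):
    for p in(s+[0,0,-42.5],s+[0,0,-42.5+58]): print(((proj(i,p)-o)*450/160).round())
E
```

```text
eef_pos: [603.9, -142.2, 95.5]
eef_pos: [606.8, -144.7, 100.3]
t 23.8 p [ 606.8 -144.7  100.3] F [-0.1 -0.3 -1.1] w 0.466 g 15.0 q [-0.42  0.29  1.7   0.    1.14 -2.04]
shift [ 0.9  1.5 53.8] turn [-0.1  0.2 -0. ] tool axes there: x= [-0.998 -0.058  0.   ] y= [-0.058  0.998  0.   ]
[190. 290.]
[172. 233.]
[221. 248.]
[230. 194.]
```

View pics/g7.png

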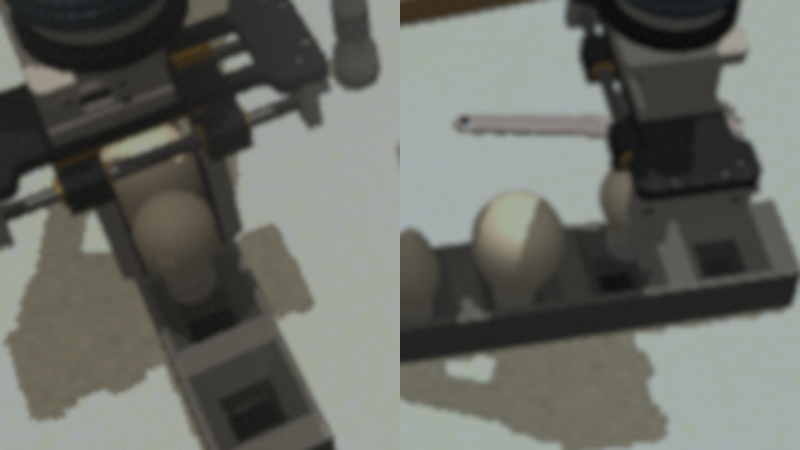

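The golf bulb hangs upright: globe at (174,228) and cap at (190,293), predicted (172,233) and (190,290). I'll lower it.

```bash
python3 -m handwheel '[[-1,[1,1.5,8],[0,0,0]],[-1,[1,1.5,16],[0,0,0]],[-1,[1,1.5,24],[0,0,0]],[-1,[1,1.5,31],[0,0,0]],[-1,[1,1.5,34],[0,0,0]]]'|grep -E "eef|force"
python3 -m handwheel '[[-1,[0,0,2],[0,0,0]],[-1,[0,0,4],[0,0,0]],[-1,[0,0,6],[0,0,0]],[-1,[0,0,8],[0,0,0]],[-1,[0,0,8],[0,0,0]]]'|grep -E "eef|force"
python3 d.py 605.9 -143.3 46.5 3.3
```

```text
eef_pos: [603.5, -142.6, 62.4]
ft_force: [-0.2, 0.3, -1.5]
grasp_force: 15.0
eef_pos: [604.5, -143.0, 56.3]
ft_force: [0.5, 0.6, -0.5]
grasp_force: 15.0
t 24.73 p [ 604.5 -143.    56.3] F [ 0.5  0.6 -0.5] w 0.468 g 15.0 q [-0.41  0.35  1.72  0.    1.07 -2.04]
shift [-1.4 -0.4  9.8] turn [ 0. -0. -0.] tool axes there: x= [-0.998 -0.058  0.   ] y= [-0.058  0.998  0.   ]
```

```bash
python3 -m handwheel '[[-1,[-1,0,2],[0,0,0]],[-1,[-1,0,4],[0,0,0]],[-1,[-1,0,6],[0,0,0]],[-1,[-1,0,8],[0,0,0]],[-1,[-1,0,8],[0,0,0]]]'|grep -E "eef|force"
python3 -m handwheel '[[-1,[0,0,0.5],[0,0,0]],[-1,[0,0,1],[0,0,0]],[-1,[0,0,1],[0,0,0]],[-1,[0,0,1],[0,0,0]]]'|grep -E "eef|force"
python3 -m handwheel '[[-1,[0,0,0.4],[0,0,0]],[-1,[0,0,0.8],[0,0,0]],[-1,[0,0,0.8],[0,0,0]]]'|grep -E "eef|force"
```

```text
eef_pos: [605.3, -142.9, 48.0]
ft_force: [-0.5, 0.6, 0.0]
grasp_force: 15.0
eef_pos: [605.5, -142.9, 47.5]
ft_force: [0.1, 2.2, -0.3]
grasp_force: 15.0
eef_pos: [605.6, -142.9, 46.8]
ft_force: [-0.0, 1.7, 0.6]
grasp_force: 15.0
```

```bash
python3 -m handwheel '[[-1,[0,0.7,0],[0,0,0]],[-1,[0,0.7,0.4],[0,0,0]],[-1,[0,0.7,0.6],[0,0,0]],[-1,[0,0.7,0.6],[0,0,0]]]'|grep -E "eef|force"
python3 -m handwheel '[[-1,[0,0,0.4],[0,0,0]],[-1,[0,0,0.7],[0,0,0]],[-1,[0,0,0.7],[0,0,0]]]'|grep -E "eef|force"
```

```text
eef_pos: [605.9, -142.7, 46.5]
ft_force: [0.2, -0.2, 1.5]
grasp_force: 15.0
eef_pos: [606.3, -142.7, 46.5]
ft_force: [-0.1, 0.4, 5.2]
grasp_force: 15.0
```

Seated on the floor at 46.5, the height it was picked at. I'll release it and go to the spot.

```bash
python3 -m handwheel '[[-1,[0,0,-0.5],[0,0,0]],[-1,[0,0,-0.5],[0,0,0]],[0.1,[0,0,-0.5],[0,0,0]],[0.1,[0,0,-0.5],[0,0,0]],[0.1,[0,0,-0.5],[0,0,0]]]'|grep -E "eef_pos|force|width"
python3 -m handwheel '[[1,[0,0,0],[0,0,0]],[1,[0,0,0],[0,0,0]],[1,[0,0,0],[0,0,0]],[1,[0,0,-3],[0,0,0]],[1,[0,0,-10],[0,0,0]]]'|grep -E "force|width"
python3 -m handwheel '[[1,[0,0,-25],[0,0,0]],[1,[0,0,-55],[0,0,0]],[1,[0,0,-90],[0,0,0]],[1,[0,0,-120],[0,0,0]],[1,[0,0,-140],[0,0,0]]]'|grep -E "eef_pos|force|width"
python3 -m handwheel '[[1,[0,0,0],[0,0,0]],[1,[0,0,0],[0,0,0]],[1,[0,0,0],[0,0,0]]]'|grep -E "eef_pos"
python3 d.py 655.5 193 190 9.6
python3 - <<'E'
from h import *
S=r.get_image("scene");D=r.get_image("side")
f=lambda i,x,y,w,h,W:cv2.resize(i["color"][y:y+h,x:x+w,::-1],(W,450),interpolation=cv2.INTER_CUBIC)
cv2.imwrite("pics/g8.png",np.hstack([f(S,110,180,140,160,400),f(D,270,180,140,160,400)]))
for i,o in((S,(110,180)),(D,(270,180))):
    for z in(42,62): print(((proj(i,(605.9,-143.3,z))-o)*450/160).round())
E
```

```text
eef_pos: [605.0, -142.1, 45.2]
ft_force: [0.5, 0.6, -0.0]
grip_width: 0.553
grasp_force: 0.0
ft_force: [-0.3, -0.2, 0.4]
grip_width: 0.869
grasp_force: 0.0
eef_pos: [606.9, -142.8, 200.8]
ft_force: [0.2, -0.6, 0.6]
grip_width: 1.002
grasp_force: 0.0
eef_pos: [604.8, -142.0, 194.7]
t 27.82 p [ 604.8 -142.   194.7] F [-0.3  0.   0.2] w 1.001 g 0.0 q [-0.41  0.19  1.64 -0.    1.31 -2.04]
shift [-69.6 331.6   4.9] turn [ 0.1 -0.1 -6.3] tool axes there: x= [-0.986 -0.167  0.   ] y= [-0.167  0.986  0.   ]
[197. 303.]
[191. 284.]
[218. 259.]
[220. 242.]
```

View pics/g8.png

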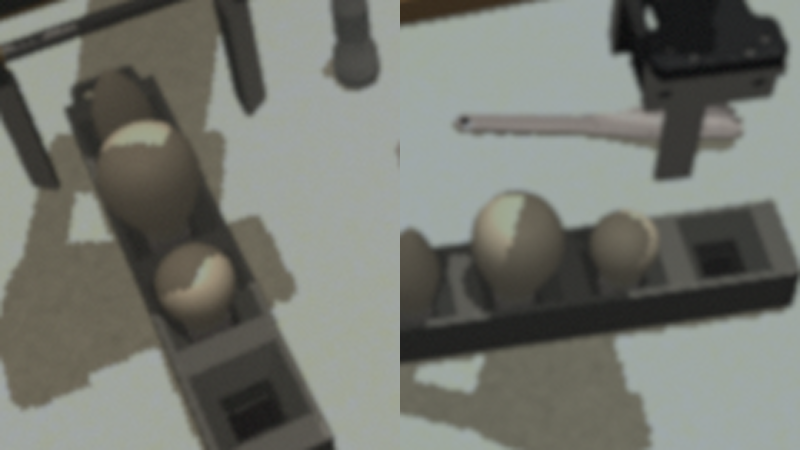

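The golf bulb stands at (195,283) and (624,242), as predicted. Spot next.

```bash
python3 -m handwheel '[[1,[-4,20,0],[0,0,0]],[1,[-12,55,0],[0,0,0]],[1,[-20,90,0],[0,0,0]],[1,[-28,127,0],[0,0,0]],[1,[-36,165,0],[0,0,0]]]'|grep eef
python3 -m handwheel '[[1,[-8,35,0],[0,0,0]],[1,[-16,70,0],[0,0,0]],[1,[-24,105,0],[0,0,-2]],[1,[-31,140,0],[0,0,-4]],[1,[-34,166,0],[0,0,-6]]]'|grep eef
python3 -m handwheel '[[1,[0,0,10],[0,0,0]],[1,[0,0,30],[0,0,0]],[1,[0,0,45],[0,0,0]],[1,[0,0,45],[0,0,0]],[1,[0,0,45],[0,0,0]]]' |grep eef
python3 d.py 655.5 193 72 9.6
```

```text
eef_pos: [631.3, 25.9, 194.1]
eef_pos: [655.9, 194.8, 193.8]
eef_pos: [655.3, 191.1, 148.5]
t 29.17 p [655.3 191.1 148.5] F [-0.2  0.2  0.1] w 1.002 g 0.0 q [ 0.12  0.37  1.51 -0.    1.27 -1.61]
shift [-0.8  1.9 76.5] turn [ 0.  -0.3 -0.4] tool axes there: x= [-0.986 -0.167  0.   ] y= [-0.167  0.986  0.   ]
```

```bash
python3 -m handwheel '[[1,[0,2,15],[0,0,0]],[1,[0,2,35],[0,0,0]],[1,[0,2,55],[0,0,0]],[1,[0,2,68],[0,0,0]],[1,[0,2,75],[0,0,0]]]'|grep eef
python3 -m handwheel '[[1,[0,0,0],[0,0,0]],[1,[0,0,0],[0,0,0]],[1,[0,0,0],[0,0,0]]]'|grep -E "eef|force"
python3 d.py 655.5 193 72 9.6
```

```text
eef_pos: [655.3, 193.7, 73.6]
eef_pos: [657.4, 194.2, 77.5]
ft_force: [0.5, 1.8, -0.6]
grasp_force: 0.0
t 29.83 p [657.4 194.2  77.5] F [ 0.5  1.8 -0.6] w 1.0 g 0.0 q [ 0.12  0.45  1.54 -0.    1.15 -1.61]
shift [ 2.1 -0.9  5.5] turn [-0.   0.1 -0.3] tool axes there: x= [-0.986 -0.167  0.   ] y= [-0.167  0.986  0.   ]
```

```bash
python3 -m handwheel '[[1,[1.5,-1,2],[0,0,0]],[1,[1.5,-1,4],[0,0,0]],[1,[1.5,-1,5],[0,0,0]],[1,[1.5,-1,5],[0,0,0]],[1,[1.5,-1,5],[0,0,0]]]'|grep -E "eef|force"
python3 -m handwheel '[[-1,[0,0,0],[0,0,0]],[-1,[0,0,0],[0,0,0]],[-1,[0,0,0],[0,0,0]],[-1,[0,0,0],[0,0,0]],[-1,[0,0,0],[0,0,0]]]' 18|grep -E "eef|force|wid"
python3 -m handwheel '[[-1,[0,0,0],[0,0,0]],[-1,[0,0,0],[0,0,0]],[-1,[0,0,-2],[0,0,0]],[-1,[0,0,-5],[0,0,0]],[-1,[0,0,-8],[0,0,0]]]'|grep -E "eef|force|wid"
```

```text
eef_pos: [655.0, 192.9, 71.0]
ft_force: [-0.1, -0.6, -0.6]
grasp_force: 0.0
eef_pos: [655.0, 192.9, 71.0]
ft_force: [-0.3, -0.3, 0.1]
grip_width: 0.686
grasp_force: 0.0
eef_pos: [654.8, 192.9, 79.0]
ft_force: [-0.2, -0.1, -1.2]
grip_width: 0.66
grasp_force: 18.0
```

```bash
python3 -m handwheel '[[-1,[0,0,-15],[0,0,0]],[-1,[0,0,-45],[0,0,0]],[-1,[0,0,-75],[0,0,0]],[-1,[0,0,-100],[0,0,0]],[-1,[0,0,-115],[0,0,0]]]'|grep -E "eef|grasp|wid"
python3 -m handwheel '[[-1,[2,-15,0],[0,0,0]],[-1,[5,-45,0],[0,0,0]],[-1,[9,-80,0],[0,0,0]],[-1,[13,-115,0],[0,0,0]],[-1,[17,-150,0],[0,0,0]]]'|grep -E "eef"
python3 -m handwheel '[[-1,[4,-35,0],[0,0,0]],[-1,[8,-70,0],[0,0,0]],[-1,[12,-105,0],[0,0,2]],[-1,[16,-145,0],[0,0,4]],[-1,[18,-181,0],[0,0,6]]]'|grep -E "eef"
python3 -m handwheel '[[-1,[0,0,0],[0,0,0]],[-1,[0,0,0],[0,0,0]],[-1,[0,0,0],[0,0,0]],[-1,[0,0,0],[0,0,0]]]'|grep -E "eef|grasp|wid"
python3 d.py 675.8 -139.2 71 3.3
```

```text
eef_pos: [656.7, 193.1, 199.4]
grip_width: 0.657
grasp_force: 18.0
eef_pos: [661.0, 39.8, 192.0]
eef_pos: [672.0, -142.3, 192.0]
eef_pos: [673.1, -138.5, 193.0]
grip_width: 0.661
grasp_force: 18.0
t 32.67 p [ 673.1 -138.5  193. ] F [-0.1 -0.1 -0.4] w 0.661 g 18.0 q [-0.37  0.34  1.46  0.    1.34 -2.  ]
shift [ -2.9  -1.  122. ] turn [ 0.  -0.1  0. ] tool axes there: x= [-0.998 -0.058  0.   ] y= [-0.058  0.998  0.   ]
```

```bash
python3 -m handwheel '[[-1,[-2,-0.5,15],[0,0,0]],[-1,[-2,-0.5,35],[0,0,0]],[-1,[-2,-0.5,55],[0,0,0]],[-1,[-2,-0.5,70],[0,0,0]],[-1,[-2,-0.5,75],[0,0,0]]]'|grep -E "eef"
python3 -m handwheel '[[-1,[0,0,0],[0,0,0]],[-1,[0,0,0],[0,0,0]],[-1,[0,0,0],[0,0,0]],[-1,[0,0,0],[0,0,0]]]'|grep -E "eef"
python3 d.py 675.8 -139.2 71 3.3
python3 - <<'E'
from h import *
S=r.get_image("scene");D=r.get_image("side")
f=lambda i,x,y,w,h,W:cv2.resize(i["color"][y:y+h,x:x+w,::-1],(W,450),interpolation=cv2.INTER_CUBIC)
cv2.imwrite("pics/g9.png",np.hstack([f(S,110,200,140,160,400),f(D,290,160,140,160,400)]))
s=r.read_state()["eef_pos"]
for i,o in((S,(110,200)),(D,(290,160))):
    for p in(s+[0,0,-67],s+[0,0,-67+99]): print(((proj(i,p)-o)*450/160).round())
E
```

```text
eef_pos: [673.6, -138.1, 114.5]
eef_pos: [676.6, -140.1, 120.6]
t 33.42 p [ 676.6 -140.1  120.6] F [ 0.2  0.1 -1. ] w 0.663 g 18.0 q [-0.37  0.42  1.51 -0.    1.22 -2.  ]
shift [ 0.9  1.  49.6] turn [-0.1  0.1 -0. ] tool axes there: x= [-0.998 -0.058  0.   ] y= [-0.058  0.998  0.   ]
[236. 335.]
[207. 239.]
[266. 292.]
[289. 198.]
```

View pics/g9.png

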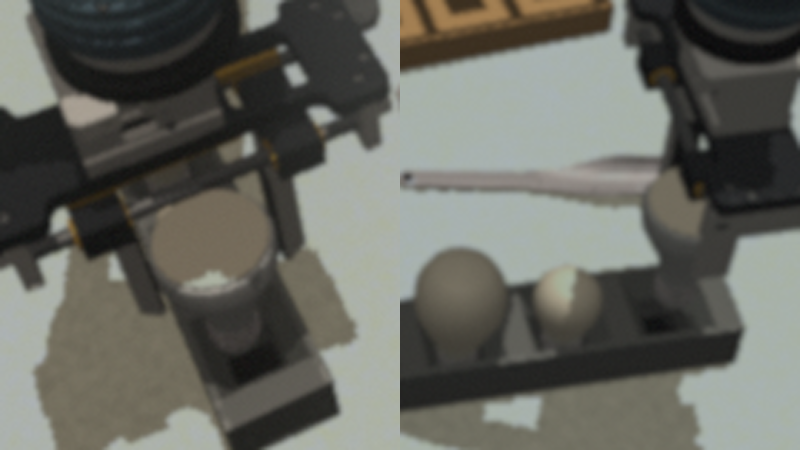

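The spot hangs upright: face centre at (212,238) and cap at about (235,338), predicted (207,239) and (236,335). I'll lower it.

```bash
python3 -m handwheel '[[-1,[1,1,8],[0,0,0]],[-1,[1,1,16],[0,0,0]],[-1,[1,1,24],[0,0,0]],[-1,[1,1,30],[0,0,0]],[-1,[1,1,32],[0,0,0]]]'|grep -E "eef|force"
python3 -m handwheel '[[-1,[0,0,1],[0,0,0]],[-1,[0,0,2],[0,0,0]],[-1,[0,0,4],[0,0,0]],[-1,[0,0,5],[0,0,0]],[-1,[0,0,5],[0,0,0]]]'|grep -E "eef|force"
python3 d.py 675.8 -139.2 71 3.3
```

```text
eef_pos: [673.9, -137.7, 85.3]
ft_force: [-0.6, 2.7, 0.2]
grasp_force: 18.0
eef_pos: [674.5, -137.6, 81.8]
ft_force: [0.1, 5.1, 1.2]
grasp_force: 18.0
t 34.35 p [ 674.5 -137.6   81.8] F [0.1 5.1 1.2] w 0.661 g 18.0 q [-0.37  0.46  1.53  0.    1.16 -1.99]
shift [-1.2 -1.7 10.8] turn [ 0.1 -0.  -0. ] tool axes there: x= [-0.998 -0.058  0.   ] y= [-0.058  0.998  0.   ]
```

```bash
python3 -m handwheel '[[-1,[-0.5,1,0],[0,0,0]],[-1,[-0.5,2,0],[0,0,0]],[-1,[-0.5,2,0],[0,0,0]]]'|grep -E "eef|force"
python3 -m handwheel '[[-1,[-0.5,0,1],[0,0,0]],[-1,[-0.5,0,2],[0,0,0]],[-1,[-0.5,0,4],[0,0,0]],[-1,[-0.5,0,5],[0,0,0]],[-1,[-0.5,0,5],[0,0,0]]]'|grep -E "eef|force"
python3 d.py 675.8 -139.2 71 3.3
```

```text
eef_pos: [675.0, -137.1, 81.9]
ft_force: [0.0, 1.7, -0.9]
grasp_force: 18.0
eef_pos: [675.4, -137.0, 76.6]
ft_force: [-0.1, 0.9, -1.2]
grasp_force: 18.0
t 35.02 p [ 675.4 -137.    76.6] F [-0.1  0.9 -1.2] w 0.66 g 18.0 q [-0.36  0.46  1.53 -0.    1.15 -1.99]
shift [-0.2 -2.2  5.6] turn [-0. -0. -0.] tool axes there: x= [-0.998 -0.058  0.   ] y= [-0.058  0.998  0.   ]
```

```bash
python3 -m handwheel '[[-1,[0,0.5,1],[0,0,0]],[-1,[0,0.5,2],[0,0,0]],[-1,[0,0.5,3.5],[0,0,0]],[-1,[0,0.5,4],[0,0,0]],[-1,[0,0.5,4],[0,0,0]]]'|grep -E "eef|force"
python3 -m handwheel '[[-1,[0,0,0.5],[0,0,0]],[-1,[0,0,1],[0,0,0]],[-1,[0,0,1],[0,0,0]],[-1,[0,0,1],[0,0,0]]]'|grep -E "eef|force"
python3 -m handwheel '[[-1,[0,0,0.4],[0,0,0]],[-1,[0,0,0.8],[0,0,0]],[-1,[0,0,0.8],[0,0,0]]]'|grep -E "eef|force"
```

```text
eef_pos: [675.4, -136.5, 72.7]
ft_force: [0.8, -0.1, -0.9]
grasp_force: 18.0
eef_pos: [675.5, -136.4, 72.0]
ft_force: [0.1, 0.5, -0.7]
grasp_force: 18.0
eef_pos: [675.5, -136.3, 71.1]
ft_force: [0.4, 0.5, -2.2]
grasp_force: 18.0
```

```bash
python3 -m handwheel '[[-1,[0,0,0.4],[0,0,0]],[-1,[0,0,0.8],[0,0,0]],[-1,[0,0,0.8],[0,0,0]]]'|grep -E "eef|force"
python3 -m handwheel '[[-1,[0,0,0.4],[0,0,0]],[-1,[0,0,0.7],[0,0,0]],[-1,[0,0,0.7],[0,0,0]]]'|grep -E "eef|force"
```

```text
eef_pos: [675.9, -136.3, 71.0]
ft_force: [-0.1, 1.0, 2.6]
grasp_force: 18.0
eef_pos: [676.3, -136.3, 70.9]
ft_force: [-0.6, 1.6, 5.6]
grasp_force: 18.0
```

```bash
python3 -m handwheel '[[-1,[0,0,-0.5],[0,0,0]],[-1,[0,0,-0.5],[0,0,0]],[0.5,[0,0,-0.5],[0,0,0]],[0.5,[0,0,-0.5],[0,0,0]],[0.5,[0,0,-0.5],[0,0,0]]]'|grep -E "eef_pos|force|width"
python3 -m handwheel '[[1,[0,0,0],[0,0,0]],[1,[0,0,0],[0,0,0]],[1,[0,0,0],[0,0,0]],[1,[0,0,0],[0,0,0]],[1,[0,0,-5],[0,0,0]]]'|grep -E "force|width"
python3 -m handwheel '[[1,[0,0,-20],[0,0,0]],[1,[0,0,-50],[0,0,0]],[1,[0,0,-85],[0,0,0]],[1,[0,0,-115],[0,0,0]],[1,[0,0,-130],[0,0,0]]]'|grep -E "eef_pos|force|width"
python3 -m handwheel '[[1,[20,30,0],[0,0,0]],[1,[35,65,0],[0,0,0]],[1,[55,100,0],[0,0,0]],[1,[75,130,0],[0,0,0]],[1,[85,145,0],[0,0,0]]]'|grep -E "eef_pos|force"
python3 -m handwheel '[[1,[0,0,0],[0,0,0]],[1,[0,0,0],[0,0,0]],[1,[0,0,0],[0,0,0]]]'|grep -E "eef_pos|time"
python3 - <<'E'
from h import *
S=r.get_image("scene");D=r.get_image("side")
f=lambda i,x,y,w,h,W:cv2.resize(i["color"][y:y+h,x:x+w,::-1],(W,450),interpolation=cv2.INTER_CUBIC)
cv2.imwrite("pics/g10.png",np.hstack([f(S,105,190,140,180,350),f(D,230,190,190,190,450)]))
for n,i,o,k in(("scene",S,(105,190),2.5),("side",D,(230,190),450/190)):
    for p in((466.2,-151,108),(536,-146.5,81),(605.9,-143,62),(675.8,-138,103)): print(n,((proj(i,p)-o)*k).round())
E
```

```text
eef_pos: [674.9, -136.3, 69.2]
ft_force: [-0.5, 0.7, -1.1]
grip_width: 0.745
grasp_force: 0.0
ft_force: [0.4, 0.3, 0.6]
grip_width: 0.996
grasp_force: 0.0
eef_pos: [677.4, -137.0, 210.9]
ft_force: [0.3, -0.1, 1.3]
grip_width: 1.0
grasp_force: 0.0
eef_pos: [579.9, 6.6, 204.3]
ft_force: [1.1, -0.8, 0.5]
grasp_force: 0.0
time_s: 38.43
eef_pos: [582.9, 2.9, 205.1]
scene [103.  38.]
scene [143. 133.]
scene [183. 227.]
scene [213. 280.]
side [103. 169.]
side [194. 177.]
side [280. 180.]
side [374. 135.]
```

View pics/g10.png

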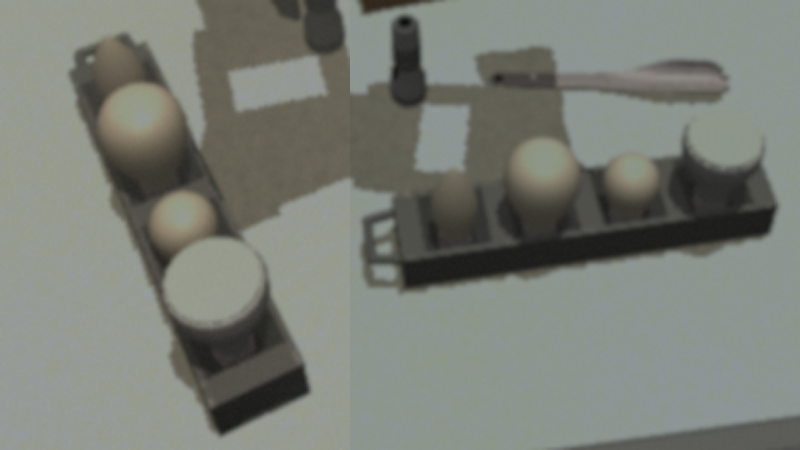

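All four bulbs stand upright and home, in the order candle, pear, golf, spot from the front. Globe and face centres are within about 2 px of the predictions, and the torch and shoehorn are untouched. I'll hand in the job.

```bash
python3 -c "
from rig import r
print(r.finish_job())"
```

```text
the job is handed in; nothing more can be done
None
```

The four bulbs stand upright and fully home in the rack, in order from the front: candle, pear, golf, spot; the torch and shoehorn were not touched, and the job was handed in at about 38 s.

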